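# Un-nest washed beakers and sort them into drying rows

## Robot

A 7-joint arm with a two-finger parallel gripper is mounted at the origin on the work surface; the furniture and walls round the work are solid. World frame = base frame: x ahead of the robot, y to its left, z up, the work surface at z = 0. Lengths are in m, angles in rad, forces in N, time in s.
With the tool pointing down it reaches from about 0.4 to 0.875 m from the base axis. Payload 6.5 kg.
Tool frame: the origin (TCP) lies at the centre of the arm's flange, where the gripper is bolted on; the fingertips stand 166 mm ahead of it and the grasp point (between the pads) lies 147 mm ahead of it; z points along the fingers, y is the line along which they close (so a half turn about z gives the same grasp; the last joint's range is limited). The gripper opens to 88 mm and grips with 3 to 60 N. Pads are 18 mm wide; open, the fingers measure 123 mm over their backs; the gripper's body (75 mm by 187 mm) begins 45 mm behind the grasp point.
Start: joints at [-0.863, 0.536, -0.004, 1.538, 0.003, 1.067, -0.071], TCP at [0.454, 0.465, 0.405] pointing down, gripper open.
Joint ranges: [-2.7, 2.7], [-0.37, 2.16], [-1.27, 1.26], [0.24, 2.4], [-1.31, 4.45], [0.19, 1.91], [-2.76, 2.76]. Speed limits (rad/s): [2.39, 2.39, 3.14, 3.14, 3.14, 3.14, 3.14].

## Interface

Orientations are given as a unit quaternion [w, x, y, z].
In Python, from workcell import r gives the robot as it stands. The module is installed in compiled form; this text tells all that it offers.
- The arm moves only by the tool step_arm, never from a script. Its argument "increments" is a list of rows, each an object with "travel": the shift along the tool's x, y, z as a fraction of full scale, a list of three; "delta_rot": the turn, a rotation vector about the tool's x, y, z as a fraction of full scale, a list of three. In form: [{"travel": [tx, ty, tz], "delta_rot": [ax, ay, az]}, ...]. A call has 1 to 10 rows; each row is the pose to reach, as a shift and turn from the pose commanded when the call began, along the tool's axes at that moment; what a row does not reach only later rows make up. Full scale, the value 1, is 0.8 m for a shift and 120 degrees for a turn. A row lasts 1/12 s, in which the tool goes at most 41.7 mm and 7.16 degrees, less where a joint would pass 70% of its speed; a pose out of reach is approached as far as the arm can. A call with a number of a shift or a turn outside -1 to 1 is refused whole. A call with a gripper value outside its range is refused whole. "gripper" is the opening, from 0 (shut) to 1 (fully open), set as the call begins (left out, the last holds). The fingers move at their own pace and stop on an object; "newtons" is the grip in N (left out, the last holds). Time passes only in rows, so rows that repeat a pose let the fingers close. It gives the time, the measured TCP pose, the force, the opening and the grip force at its end, in the units of the state.
- r.observe(): the state, without advancing time (a new reading comes with each control period).
- r.snapshot(name): name is "side" or "top" or "wrist"; returns the picture (400x640x3 uint8, blue, green, red); there is no depth.
- r.camera_info(name): a dict with "mtx" (3x3 intrinsics, pixels), "R" (3x3) and "t" (3): a world point X has camera coordinates R X + t. Camera axes: x right, y down, z forward; pixel columns grow to the right and rows downward; lengths in m; the calibration is good to about 2 mm. A picture is of the moment at which its call begins: read the wrist's pose just before it. camera_info takes no time and is no camera call; for the wrist camera it gives the pose at the moment of the call.
- r.close_job(): hands the job in; it is judged then, once.
The state is a dict: "t": time; "joint_positions": joint angles; "qd": joint speeds; "joint_torque": joint torques, N m; "ee_pos": TCP position; "eef_rot": TCP orientation; "contact_force": force on the tool from outside, world axes, zero at the start; "ft_torque": the same for the moment, N m; "finger_gap": finger opening in m; "finger_force": force on a finger pad.
Only numpy, scipy, OpenCV 4.12 (cv2) and the standard library are available. Lean on these libraries where they do the work, as an engineer would, in place of code of your own. Each camera call takes 0.05 s, during which the arm holds its last target. There are 200 camera calls.

## Task

Three washed beakers of different sizes were left nested mouth-down, one over the other, so they cannot dry. Take them apart and stand each one mouth-down in the free end of the drying row for its own size, flat on the rack between that row's rails. Set them down rather than dropping them, do not knock over the beakers already drying, and leave the timer and the culture dishes where they are.

Things in the scene. Friction and masses are not known exactly. Their poses are not given: they have to be found in the camera images.
- large_beaker_center (a point): the large loose beaker of the nest: clear plastic, about 55 g, mouth-down; 92 mm high, straight wall 66 mm outside (62 inside), rim bead 70 mm across at its bottom 6 mm, flat closed end on top. Point: on its axis half-way up; z points from mouth to closed end. At the start it is the outermost of the nest, over the medium one.
- medium_beaker_center (a point): the medium loose beaker of the nest: clear plastic, about 35 g, mouth-down; 76 mm high, straight wall 52 mm outside (48 inside), rim bead 56 mm across at its bottom 6 mm, flat closed end on top. Point: on its axis half-way up; z points from mouth to closed end. At the start it stands under the large one (about 3 mm play all round), over the small one.
- small_beaker_center (a point): the small loose beaker of the nest: clear plastic, about 20 g, mouth-down; 60 mm high, straight wall 38 mm outside (34 inside), rim bead 42 mm across at its bottom 6 mm, flat closed end on top. Point: on its axis half-way up; z points from mouth to closed end. At the start it is innermost, under the medium one (about 3 mm play all round).
- large_row: fixed row rack for large beakers, one of three equal grey frames on a white drip tray, 250 mm long (x, away from the robot), 84 wide (y). Origin: centre of its underside; beakers stand on its flat top 9 mm above. Two steel rails along x, 78 mm apart inside, tops 20.5 mm above that surface, leave a large beaker 4 mm each side. One of this size in its far half; near end free.
- large_free (a point): centre of the free place at the robot's end of the large row, midway between its rails, on the surface that the beaker's rim stands on; axes as the rack's. The nearest beaker already in the row has its axis 120 mm (give or take 5) further along +x.
- medium_row: fixed row rack for medium beakers, one of three equal grey frames on a white drip tray, 250 mm long (x, away from the robot), 84 wide (y). Origin: centre of its underside; beakers stand on its flat top 9 mm above. Two steel rails along x, 64 mm apart inside, tops 20.5 mm above that surface, leave a medium beaker 4 mm each side. Two of this size in its far half; near end free.
- medium_free (a point): centre of the free place at the robot's end of the medium row, midway between its rails, on the surface that the beaker's rim stands on; axes as the rack's. The nearest beaker already in the row has its axis 105 mm (give or take 5) further along +x.
- small_row: fixed row rack for small beakers, one of three equal grey frames on a white drip tray, 250 mm long (x, away from the robot), 84 wide (y). Origin: centre of its underside; beakers stand on its flat top 9 mm above. Two steel rails along x, 50 mm apart inside, tops 20.5 mm above that surface, leave a small beaker 4 mm each side. Two of this size in its far half; near end free.
- small_free (a point): centre of the free place at the robot's end of the small row, midway between its rails, on the surface that the beaker's rim stands on; axes as the rack's. The nearest beaker already in the row has its axis 100 mm (give or take 5) further along +x.
- large_dry_0_center (a point): a loose large beaker already drying mouth-down in the large row, like the large one of the nest (92 mm high, 70 mm rim); the point is on its axis half-way up
- medium_dry_0_center (a point): a loose medium beaker already drying mouth-down in the medium row, like the medium one of the nest (76 mm high, 56 mm rim); the point is on its axis half-way up
- medium_dry_1_center (a point): a loose medium beaker already drying mouth-down in the medium row, like the medium one of the nest (76 mm high, 56 mm rim); the point is on its axis half-way up
- small_dry_0_center (a point): a loose small beaker already drying mouth-down in the small row, like the small one of the nest (60 mm high, 42 mm rim); the point is on its axis half-way up
- small_dry_1_center (a point): a loose small beaker already drying mouth-down in the small row, like the small one of the nest (60 mm high, 42 mm rim); the point is on its axis half-way up
- timer_center (a point): a loose white laboratory timer lying on the bench, 70x64x19 mm, a bystander; the point is its centre. Just left of it stand two fixed blue-capped bottles, 200 mm high and about 70 mm across, between the robot and the way from nest to tray: carry things above or behind them
- dish_lower_center (a point): the lower of two stacked culture dishes with lids, 89 mm across and 14 mm high, loose bystanders; the point is its centre
- dish_upper_center (a point): the upper of the two stacked culture dishes, resting on the lower; the point is its centre
There are look-alikes about, which are no part of the job. What is shaped like the part that bears large_beaker_center but green is not meant.

How it is judged:
At the end, for the whole second after the job is handed in: Each of the three beakers of the nest stands mouth-down (within 0.08 rad of upright) in the row rack of its own size, released and at rest: axis within 8 mm of the row's midline, within the rack's length, rim on the rack surface within 4 mm. The beakers that were drying still stand so in their rows (x of large_beaker_center in the frame of large_row between -0.11 and 0.115 m and y of large_beaker_center in the frame of large_row between -0.008 and 0.008 m and z of large_beaker_center in the frame of large_row between 0.051 and 0.059 m and angle between each of large_beaker_center, large_dry_0_center, medium_beaker_center, medium_dry_0_center, medium_dry_1_center, small_beaker_center, small_dry_0_center, small_dry_1_center's own z axis and vertical below 0.08 rad and linear speed of each of large_beaker, medium_beaker, small_beaker below 0.02 m/s and x of large_dry_0_center in the frame of large_row between -0.11 and 0.115 m and y of large_dry_0_center in the frame of large_row between -0.008 and 0.008 m and z of large_dry_0_center in the frame of large_row between 0.051 and 0.059 m and x of medium_beaker_center in the frame of medium_row between -0.11 and 0.115 m and y of medium_beaker_center in the frame of medium_row between -0.008 and 0.008 m and z of medium_beaker_center in the frame of medium_row between 0.043 and 0.051 m and x of medium_dry_0_center in the frame of medium_row between -0.11 and 0.115 m and y of medium_dry_0_center in the frame of medium_row between -0.008 and 0.008 m and z of medium_dry_0_center in the frame of medium_row between 0.043 and 0.051 m and x of medium_dry_1_center in the frame of medium_row between -0.11 and 0.115 m and y of medium_dry_1_center in the frame of medium_row between -0.008 and 0.008 m and z of medium_dry_1_center in the frame of medium_row between 0.043 and 0.051 m and x of small_beaker_center in the frame of small_row between -0.11 and 0.115 m and y of small_beaker_center in the frame of small_row between -0.008 and 0.008 m and z of small_beaker_center in the frame of small_row between 0.035 and 0.043 m and x of small_dry_0_center in the frame of small_row between -0.11 and 0.115 m and y of small_dry_0_center in the frame of small_row between -0.008 and 0.008 m and z of small_dry_0_center in the frame of small_row between 0.035 and 0.043 m and x of small_dry_1_center in the frame of small_row between -0.11 and 0.115 m and y of small_dry_1_center in the frame of small_row between -0.008 and 0.008 m and z of small_dry_1_center in the frame of small_row between 0.035 and 0.043 m); the robot touches nothing.
It fails at once if a beaker of the nest is dropped (falls free at more than 0.7 m/s) ((linear speed of large_beaker above 0.7 m/s and contact force between the fingers and large_beaker below 0.05 N) or (linear speed of medium_beaker above 0.7 m/s and contact force between the fingers and medium_beaker below 0.05 N) or (linear speed of small_beaker above 0.7 m/s and contact force between the fingers and small_beaker below 0.05 N)).
It fails at once if a beaker already drying is knocked over (tipped more than 0.35 rad) (angle between any of large_dry_0_center, medium_dry_0_center, medium_dry_1_center, small_dry_0_center, small_dry_1_center's own z axis and vertical above 0.35 rad).
It fails at once if the timer or a culture dish is shifted more than 30 mm (distance of any of timer_center, dish_lower_center, dish_upper_center from where it was at the start of the episode above 0.03 m).
It also fails if it takes over 72 s, if anything falls off the work surface, if the arm or the gripper's body presses on something with over 40 N, if the wrist force passes 120 N, or if a joint passes its speed limit or range.

## Working session

There is one attempt and no reset: what is moved stays moved. The work goes in short steps, Python scripts to look and compute and a tool call to move; the robot and the scene stay as the last step left them, time stands still between calls to the robot, and variables do not carry over. Pictures are saved under pics/ and viewed, at most 10 in all, crops included, and the job is handed in when it is done.

Besides the shell and the picture viewer there is one more tool, called after ">>>" as a command line: name --argument value ..., lists and objects as JSON in quotes. step_arm: Moves the arm, as the interface text tells. Its arguments: {"type":"object","properties":{"increments":{"type":"array"},"gripper":{"type":"number"},"newtons":{"type":"number"}},"required":["increments"]}

```bash
mkdir -p pics
python3 - <<'E'
from workcell import r
import cv2
s=r.observe(); print(s)
for n in ("side","top"):
    c=r.camera_info(n); print(n,c)
    cv2.imwrite(f"pics/{n}0.png",r.snapshot(n))
E
```

```text
{'t': 0.0, 'joint_positions': array([-0.86319852,  0.53718847, -0.00442   ,  1.53884271,  0.00261464,
        1.06730209, -0.07119312]), 'qd': array([ 6.08557727e-04, -4.55499249e-06, -3.15505220e-04, -5.94389605e-04,
       -1.36563285e-03, -9.09136119e-04,  1.55364213e-04]), 'joint_torque': array([ 6.65299649e-04, -5.70976210e+01,  9.90746990e-01, -2.51608801e+01,
       -5.63224254e-02,  1.78215711e-02,  1.54650124e-04]), 'ee_pos': array([0.4540389 , 0.46468637, 0.40383642]), 'eef_rot': array([-2.56866119e-04,  3.77285887e-01,  9.26096435e-01, -8.28652800e-04]), 'contact_force': array([0.08315448, 0.33442776, 0.7882486 ]), 'ft_torque': array([-0.00141807, -0.00026031, -0.01607862]), 'finger_force': 0.0, 'finger_gap': 0.08776373149889082}
side {'mtx': array([[472.08963788,   0.        , 325.24843165],
       [  0.        , 472.08963788, 204.48417953],
       [  0.        ,   0.        ,   1.        ]]), 'R': array([[-0.99160466, -0.12737753,  0.02225236],
       [-0.076648  ,  0.44041878, -0.89451461],
       [ 0.1041407 , -0.88871045, -0.44648455]]), 't': array([0.50182435, 0.04781902, 1.32388409])}
top {'mtx': array([[386.37694773,   0.        , 323.07081659],
       [  0.        , 386.37694773, 204.25320186],
       [  0.        ,   0.        ,   1.        ]]), 'R': array([[ 0.00880526, -0.99985528,  0.01455636],
       [-0.99015224, -0.0107519 , -0.13958126],
       [ 0.13971757, -0.01318396, -0.99010362]]), 't': array([0.04991603, 0.49934932, 0.95379722])}
```

View pics/side0.png

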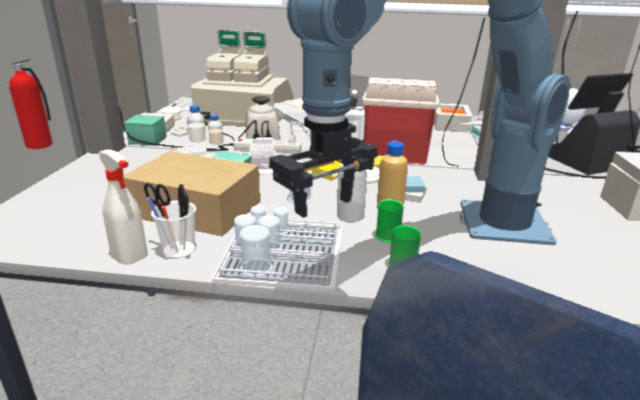

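View pics/top0.png

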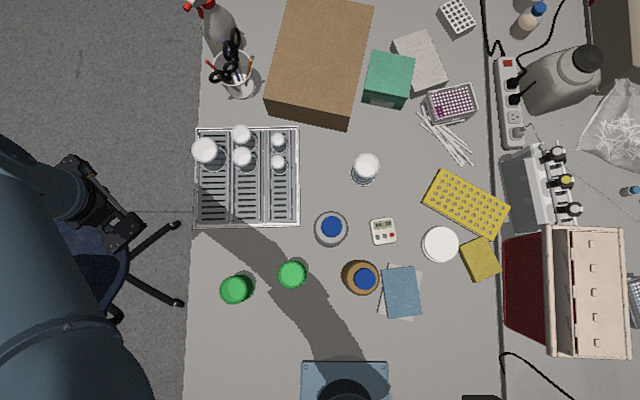

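The side view shows the tray at about (280,250), with the dry beakers at (235-290, 210-260) and the nest behind the gripper at (350,195). In the top view, the nest is at (366,166). The rows are at columns 208 (large), 246 (medium) and 280 (small), and their free ends are near row 205. The bottles are at (331,227) and (361,278), the timer is at (383,231), and green decoys are at (236,289) and (291,274).

```bash
cat > h.py <<'E'
from workcell import r
import numpy as np, cv2
def ray(c,uv,z):
    d=c["R"].T@np.linalg.solve(c["mtx"],[uv[0],uv[1],1.0]); o=-c["R"].T@c["t"]
    return o+d*(z-o[2])/d[2]
def proj(c,X):
    p=c["mtx"]@(c["R"]@np.array(X)+c["t"]); return p[:2]/p[2]
E
python3 - <<'E'
from h import *
im=cv2.imread("pics/top0.png")
a=cv2.resize(im[120:235,185:305],None,fx=5,fy=5,interpolation=cv2.INTER_CUBIC)
cv2.imwrite("pics/topcrop.png",a)
c=r.camera_info("top")
print("cam",-c["R"].T@c["t"])
print("nest top",ray(c,(366,162),.092),"bottles",ray(c,(331,227),.2),ray(c,(362,279),.2))
for n,uv,z in (("L",(204,150),.11),("M0",(242,156),.095),("M1",(241,134),.095),("S0",(278,161),.08),("S1",(278,139),.08)): print(n,ray(c,uv,z))
for uv in ((194,128),(299,127),(300,226),(194,228)): print("tray",ray(c,uv,.02))
print("timer",ray(c,(383,231),.02),"dish",ray(c,(440,244),.028), "box",ray(c,(266,115),.1))
E
```

```text
cam [0.3607301  0.06785259 1.0133313 ]
nest top [ 0.59643148 -0.04868303  0.092     ] bottles [0.42723433 0.03987082 0.2       ] [ 0.31993236 -0.02504406  0.2       ]
L [0.61647871 0.34251796 0.11      ]
M0 [0.60687293 0.25416011 0.095     ]
M1 [0.66235887 0.25871917 0.095     ]
S0 [0.59931159 0.16791198 0.08      ]
S1 [0.65561645 0.16932345 0.08      ]
tray [0.7018147  0.39944631 0.02      ]
tray [0.70845466 0.12071693 0.02      ]
tray [0.4437329  0.11351276 0.02      ]
tray [0.43587861 0.38475515 0.02      ]
timer [ 0.43296674 -0.10045098  0.02      ] dish [ 0.40065819 -0.24435741  0.028     ] box [0.7100208  0.19817782 0.1       ]
```

View pics/topcrop.png

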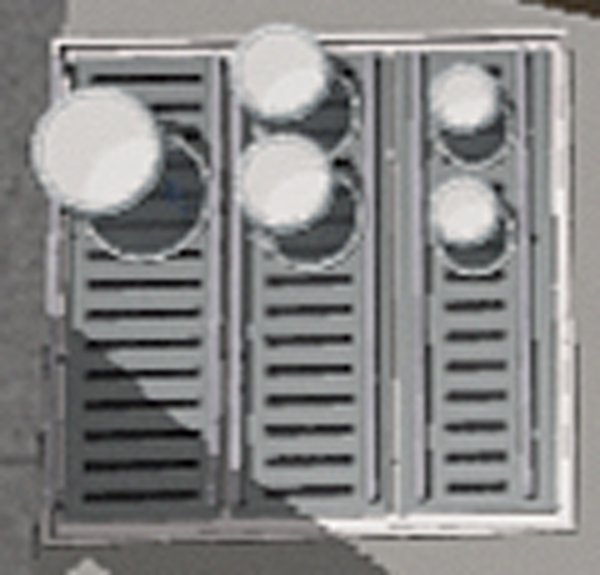

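```bash
cat >> h.py <<'E'
from scipy.spatial.transform import Rotation as Ro
def rot(q): return Ro.from_quat(np.r_[q[1:],q[0]])
YAW90=Ro.from_matrix(np.array([[1,0,0],[0,-1,0],[0,0,-1.]]))   # placeholder, set below
def down(a):  # tool pointing down, tool y at world angle a (deg)
    y=np.array([np.cos(np.radians(a)),np.sin(np.radians(a)),0]); z=np.array([0,0,-1.]); return Ro.from_matrix(np.c_[np.cross(y,z),y,z])
def inc(p,a=90):
    s=r.observe(); R=rot(s["eef_rot"]); d=R.inv().apply(np.array(p)-s["ee_pos"]); w=(R.inv()*down(a)).as_rotvec()
    print("travel",np.round(d/.8,4),"rot",np.round(np.degrees(w)/120,4),"rows",np.linalg.norm(d)/.0417,np.linalg.norm(np.degrees(w))/7.16, "pos",s["ee_pos"].round(4),"t",round(s["t"],2))
E
sed -i '/placeholder/d' h.py
python3 - <<'E'
from h import *
s=r.observe(); c=r.camera_info("wrist"); R=rot(s["eef_rot"])
print("cam in tool",R.inv().apply(-c["R"].T@c["t"]-s["ee_pos"]),"axis in tool",R.inv().apply(c["R"][2]), "x",R.inv().apply(c["R"][0]),c["mtx"])
inc((.5,.24,.42)); inc((.53,-.049,.40))
E
```

```text
cam in tool [ 0.07980776 -0.00072184  0.01968537] axis in tool [-3.09195867e-01  9.37424642e-05  9.50998374e-01] x [-1.08758388e-03  9.99999306e-01 -4.52176211e-04] [[296.80825309   0.         318.31306589]
 [  0.         296.80825309 204.09948698]
 [  0.           0.           1.        ]]
travel [-0.2374 -0.1608 -0.0198] rot [-7.000e-04 -2.000e-04 -3.694e-01] rows 5.51398372719146 6.191477291937671 pos [0.4541 0.4647 0.404 ] t 0.1
travel [-0.5166 -0.393   0.0056] rot [-7.000e-04 -2.000e-04 -3.694e-01] rows 12.453770421495484 6.191477291937671 pos [0.4541 0.4647 0.404 ] t 0.1
```

>>> step_arm --increments '[{"travel": [-0.237, -0.161, -0.02], "delta_rot": [0, 0, -0.37]}, {"travel": [-0.237, -0.161, -0.02], "delta_rot": [0, 0, -0.37]}, {"travel": [-0.237, -0.161, -0.02], "delta_rot": [0, 0, -0.37]}, {"travel": [-0.237, -0.161, -0.02], "delta_rot": [0, 0, -0.37]}, {"travel": [-0.237, -0.161, -0.02], "delta_rot": [0, 0, -0.37]}, {"travel": [-0.237, -0.161, -0.02], "delta_rot": [0, 0, -0.37]}, {"travel": [-0.237, -0.161, -0.02], "delta_rot": [0, 0, -0.37]}, {"travel": [-0.237, -0.161, -0.02], "delta_rot": [0, 0, -0.37]}, {"travel": [-0.237, -0.161, -0.02], "delta_rot": [0, 0, -0.37]}, {"travel": [-0.237, -0.161, -0.02], "delta_rot": [0, 0, -0.37]}]'

```text
t: 0.93
ee_pos: [0.4994, 0.2414, 0.4205]
eef_rot: [-0.0, -0.001, 1.0, 0.0]
contact_force: [-0.6, -0.5, -0.2]
finger_gap: 0.0879
finger_force: 0.0
```

Run:
```python
from h import *
import pickle
c=r.camera_info("wrist"); im=r.snapshot("wrist"); cv2.imwrite("pics/w1.png",im); pickle.dump(c,open("w1.pkl","wb"))
inc((.596,-.049,.40)); print(r.observe()["joint_positions"].round(2))
```

```text
travel [-0.12   -0.3634  0.0254] rot [ 0.0001 -0.0002  0.0011] rows 7.35883259586165 0.018598503209405957 pos [0.4994 0.2415 0.4205] t 0.98
[-0.43  0.36 -0.12  1.77  0.05  1.01  1.  ]
```

View pics/w1.png

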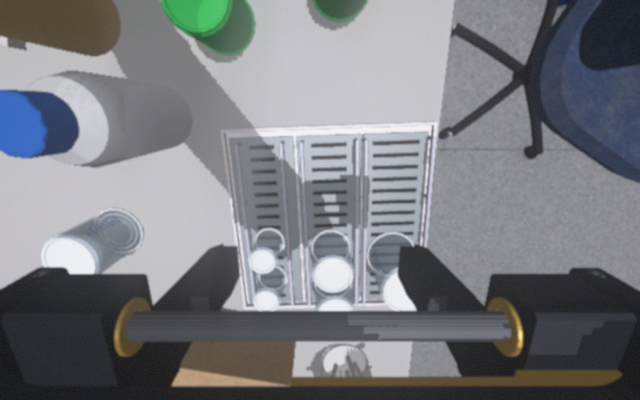

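The wrist view shows the slotted free ends of the small row (col 265), medium row (col 330) and large row (col 398) at rows 140-230. It also shows the nest's closed end at (72,253) with its rim near (120,232), and a bottle at (60,120).

Run:
```python
from h import *
import pickle
c=pickle.load(open("w1.pkl","rb")); im=cv2.imread("pics/w1.png"); g=cv2.cvtColor(im,cv2.COLOR_BGR2GRAY)
bh=cv2.morphologyEx(g,cv2.MORPH_BLACKHAT,np.ones((9,3),np.uint8))
m=np.zeros_like(g); m[132:232,240:430]=(bh[132:232,240:430]>18)*255
n,l,st,ce=cv2.connectedComponentsWithStats(m)
for s,e in zip(st[1:],ce[1:]):
    if s[2]>18 and s[3]<10:
        a=ray(c,(s[0]-.5,e[1]),.014);b=ray(c,(s[0]+s[2]-.5,e[1]),.014)
        print(s[:4],"x %.4f y %.4f len %.4f"%(a[0],(a[1]+b[1])/2,b[1]-a[1]))
def blob(im,c,seed,z):
    hsv=cv2.cvtColor(im,cv2.COLOR_BGR2HSV); m=((hsv[...,2]>215)&(hsv[...,1]<30)).astype(np.uint8)
    n,l,st,ce=cv2.connectedComponentsWithStats(cv2.morphologyEx(m,cv2.MORPH_OPEN,np.ones((3,3),np.uint8)))
    i=l[seed[1],seed[0]]; k=max(cv2.findContours((l==i).astype(np.uint8),0,1)[0],key=len); e=cv2.fitEllipse(cv2.convexHull(k))
    print(seed,st[i],e,ray(c,e[0],z).round(4))
blob(im,c,(72,253),.092)
blob(cv2.imread("pics/top0.png"),r.camera_info("top"),(366,162),.092)
for n_,p,z in (("L rim",(392,256),.016),("M rim",(331,250),.016),("S rim",(268,243),.016),("nest rim",(120,232),.003)): print(n_,ray(c,p,z).round(4))
```

```text
[372 139  48   7] x 0.4609 y 0.3397 len 0.0616
[310 141  37   7] x 0.4639 y 0.2531 len 0.0476
[250 145  25   5] x 0.4670 y 0.1680 len 0.0322
[372 152  48   7] x 0.4768 y 0.3410 len 0.0624
[311 154  36   7] x 0.4798 y 0.2539 len 0.0469
[251 157  24   5] x 0.4828 y 0.1677 len 0.0313
[371 164  48   7] x 0.4927 y 0.3410 len 0.0632
[311 166  36   7] x 0.4958 y 0.2541 len 0.0475
[252 169  24   5] x 0.4989 y 0.1681 len 0.0317
[371 176  47   6] x 0.5087 y 0.3416 len 0.0627
[312 178  35   6] x 0.5124 y 0.2549 len 0.0468
[253 181  24   5] x 0.5148 y 0.1686 len 0.0321
[371 187  46   7] x 0.5246 y 0.3421 len 0.0621
[313 190  34   5] x 0.5273 y 0.2558 len 0.0460
[254 192  24   5] x 0.5308 y 0.1691 len 0.0325
[371 199  45   6] x 0.5406 y 0.3427 len 0.0615
[313 201  34   6] x 0.5434 y 0.2560 len 0.0466
[255 204  24   4] x 0.5467 y 0.1696 len 0.0329
[314 211  33   7] x 0.5593 y 0.2569 len 0.0457
[371 210  45   6] x 0.5565 y 0.3440 len 0.0622
[257 214  23   5] x 0.5626 y 0.1708 len 0.0319
[370 220  45   7] x 0.5724 y 0.3438 len 0.0630
[314 222  32   7] x 0.5755 y 0.2564 len 0.0449
[258 225  23   5] x 0.5775 y 0.1714 len 0.0323
(72, 253) [  41  238   54   36 1469] ((66.97386932373047, 257.3043212890625), (36.98004150390625, 57.07260513305664), 108.4570083618164) [ 0.5843 -0.0512  0.092 ]
(366, 162) [357 157  20  19 273] ((366.1138916015625, 166.12228393554688), (18.569456100463867, 19.680837631225586), 93.43458557128906) [ 0.5861 -0.0489  0.092 ]
L rim [0.6227 0.3472 0.016 ]
M rim [0.6132 0.2589 0.016 ]
S rim [0.6022 0.1691 0.016 ]
nest rim [ 0.5909 -0.0475  0.003 ]
```

>>> step_arm --increments '[{"travel": [-0.051, -0.364, 0.025], "delta_rot": [0, 0, 0]}, {"travel": [-0.051, -0.364, 0.025], "delta_rot": [0, 0, 0]}, {"travel": [-0.051, -0.364, 0.025], "delta_rot": [0, 0, 0]}, {"travel": [-0.051, -0.364, 0.025], "delta_rot": [0, 0, 0]}, {"travel": [-0.051, -0.364, 0.025], "delta_rot": [0, 0, 0]}, {"travel": [-0.051, -0.364, 0.025], "delta_rot": [0, 0, 0]}, {"travel": [-0.051, -0.364, 0.025], "delta_rot": [0, 0, 0]}, {"travel": [-0.051, -0.364, 0.025], "delta_rot": [0, 0, 0]}, {"travel": [-0.051, -0.364, 0.025], "delta_rot": [0, 0, 0]}]'

```text
t: 1.73
ee_pos: [0.5412, -0.0531, 0.4003]
eef_rot: [-0.0, 0.002, 1.0, -0.001]
contact_force: [-0.2, 0.4, 0.2]
finger_gap: 0.0878
finger_force: 0.0
```

Run:
```python
from h import *
import pickle
c=r.camera_info("wrist"); im=r.snapshot("wrist"); pickle.dump(c,open("w2.pkl","wb")); cv2.imwrite("pics/w2.png",im)
p=proj(c,(.586,-.05,.05)).astype(int); print(p)
x0,y0=max(p[0]-100,0),max(p[1]-80,0); print(x0,y0)
cv2.imwrite("pics/w2c.png",cv2.resize(im[y0:y0+150,x0:x0+200],None,fx=4,fy=4,interpolation=cv2.INTER_CUBIC))
```

```text
[322 218]
222 138
```

View pics/w2c.png

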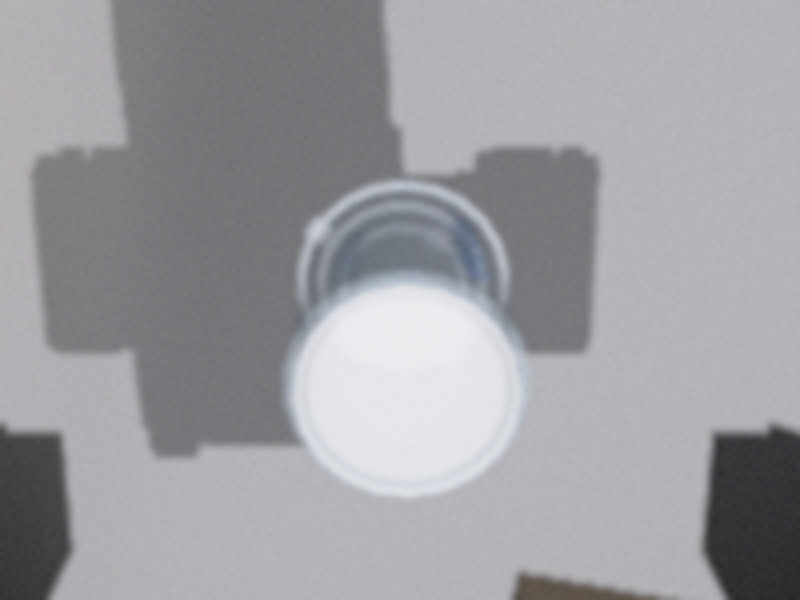

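The crop shows the nest from near. The closed end is a disc centred at crop (406,387), which is full-image (323.6,234.8). The rim bead is centred near (322.9,207.5).

Run:
```python
from h import *
import pickle
c=pickle.load(open("w2.pkl","rb"))
print(ray(c,(323.4,234.6),.092),ray(c,(322.9,207.5),.004))
u=ray(c,(222+287/4,234.8),.092),ray(c,(222+526/4,234.8),.092);print(u[1][1]-u[0][1])
print(ray(c,(323,138+180/4),.004),ray(c,(323,138+497/4),.092))
inc((.587,-.0505,.30)); inc((.587,-.0505,.224)); print(r.observe()["joint_positions"].round(2))
```

```text
[ 0.58840767 -0.04916983  0.092     ] [ 0.58784687 -0.0484981   0.004     ]
0.0632265856713432
[ 0.55412404 -0.04836742  0.004     ] [ 0.62125248 -0.04958985  0.092     ]
travel [-5.740e-02  1.000e-04  1.255e-01] rot [ 0.0002 -0.0002  0.    ] rows 2.6479678222167804 0.00440827623849812 pos [ 0.5412 -0.0506  0.4005] t 1.78
travel [-0.0574  0.      0.2205] rot [ 0.0002 -0.0002  0.    ] rows 4.3719913551037335 0.00440827623849812 pos [ 0.5412 -0.0506  0.4005] t 1.78
[ 0.01  0.36 -0.    1.83  0.    0.95  1.58]
```

>>> step_arm --increments '[{"travel": [-0.0585, 0.002, 0.04], "delta_rot": [0, 0, 0]}, {"travel": [-0.0585, 0.002, 0.08], "delta_rot": [0, 0, 0]}, {"travel": [-0.0585, 0.002, 0.12], "delta_rot": [0, 0, 0]}, {"travel": [-0.0585, 0.002, 0.16], "delta_rot": [0, 0, 0]}, {"travel": [-0.0585, 0.002, 0.19], "delta_rot": [0, 0, 0]}, {"travel": [-0.0585, 0.002, 0.21], "delta_rot": [0, 0, 0]}, {"travel": [-0.0585, 0.002, 0.2205], "delta_rot": [0, 0, 0]}, {"travel": [-0.0585, 0.002, 0.2205], "delta_rot": [0, 0, 0]}, {"travel": [-0.0585, 0.002, 0.2205], "delta_rot": [0, 0, 0]}]'

```text
t: 2.53
ee_pos: [0.5882, -0.0476, 0.2248]
eef_rot: [0.0, -0.002, 1.0, 0.0]
contact_force: [0.3, -0.3, 0.1]
finger_gap: 0.0883
finger_force: 0.0
```

>>> step_arm --increments '[{"travel": [0, 0, 0], "delta_rot": [0, 0, 0]}, {"travel": [0, 0, 0], "delta_rot": [0, 0, 0]}, {"travel": [0, 0, 0], "delta_rot": [0, 0, 0]}, {"travel": [0, 0, 0], "delta_rot": [0, 0, 0]}, {"travel": [0, 0, 0], "delta_rot": [0, 0, 0]}, {"travel": [0, 0, 0], "delta_rot": [0, 0, 0]}, {"travel": [0, 0, 0], "delta_rot": [0, 0, 0]}, {"travel": [0, 0, 0], "delta_rot": [0, 0, 0]}]' --gripper 0.6 --newtons 8

```text
t: 3.2
ee_pos: [0.5882, -0.0492, 0.2252]
eef_rot: [0.001, -0.0, 1.0, 0.0]
contact_force: [-1.0, 0.9, 6.4]
finger_gap: 0.0655
finger_force: 8.0
```

>>> step_arm --increments '[{"travel": [0, 0, -0.01], "delta_rot": [0, 0, 0]}, {"travel": [0, 0, -0.025], "delta_rot": [0, 0, 0]}, {"travel": [0, 0, -0.045], "delta_rot": [0, 0, 0]}, {"travel": [0, 0, -0.07], "delta_rot": [0, 0, 0]}, {"travel": [0, 0, -0.095], "delta_rot": [0, 0, 0]}, {"travel": [0, 0, -0.12], "delta_rot": [0, 0, 0]}, {"travel": [0, 0, -0.145], "delta_rot": [0, 0, 0]}, {"travel": [0, 0, -0.17], "delta_rot": [0, 0, 0]}, {"travel": [0, 0, -0.185], "delta_rot": [0, 0, 0]}, {"travel": [0, 0, -0.19], "delta_rot": [0, 0, 0]}]'

```text
t: 4.03
ee_pos: [0.5883, -0.0493, 0.3791]
eef_rot: [0.002, -0.0, 1.0, -0.0]
contact_force: [0.5, -0.3, -1.0]
finger_gap: 0.0654
finger_force: 8.0
```

Run:
```python
from h import *
im=r.snapshot("wrist"); c=r.camera_info("wrist"); import pickle; pickle.dump(c,open("w3.pkl","wb")); cv2.imwrite("pics/w3.png",im); cv2.imwrite("pics/s3.png",r.snapshot("side"))
cv2.imwrite("pics/w3c.png",np.vstack([im[130:360,200:450],np.zeros((4,250,3),np.uint8),cv2.imread("pics/s3.png")[120:260,230:480]]).repeat(1,0))
inc((.497,.3413,.2335+.03)); inc((.497,.3413,.374)); inc((.588,-.0495,.375))
```

```text
travel [0.1132 0.4883 0.1417] rot [-0.      0.0006  0.0005] rows 9.9928188366971 0.013886765580414961 pos [ 0.5878 -0.0492  0.377 ] t 4.13
travel [0.113  0.4883 0.0036] rot [-0.      0.0006  0.0005] rows 9.615238465682163 0.013886765580414961 pos [ 0.5878 -0.0492  0.377 ] t 4.13
travel [-0.0002 -0.0004  0.0025] rot [-0.      0.0006  0.0005] rows 0.04868647586580647 0.013886765580414961 pos [ 0.5878 -0.0492  0.377 ] t 4.13
```

View pics/w3c.png

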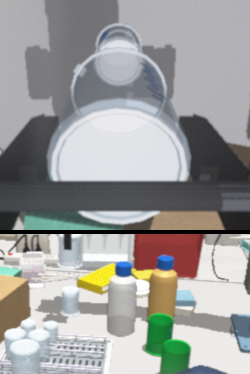

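The crop shows only the large beaker lifted. In the side inset the medium beaker still stands on the bench at (70,300).

>>> step_arm --increments '[{"travel": [0.003, 0.015, 0], "delta_rot": [0, 0, 0]}, {"travel": [0.01, 0.045, 0], "delta_rot": [0, 0, 0]}, {"travel": [0.021, 0.09, 0], "delta_rot": [0, 0, 0]}, {"travel": [0.032, 0.14, 0], "delta_rot": [0, 0, 0]}, {"travel": [0.044, 0.19, 0], "delta_rot": [0, 0, 0]}, {"travel": [0.056, 0.24, 0], "delta_rot": [0, 0, 0]}, {"travel": [0.067, 0.29, 0], "delta_rot": [0, 0, 0]}, {"travel": [0.079, 0.34, 0], "delta_rot": [0, 0, 0]}, {"travel": [0.09, 0.39, 0], "delta_rot": [0, 0, 0]}, {"travel": [0.1, 0.43, 0], "delta_rot": [0, 0, 0]}]'

```text
t: 4.97
ee_pos: [0.5048, 0.2987, 0.3749]
eef_rot: [-0.001, -0.002, 1.0, 0.0]
contact_force: [0.3, 0.6, -0.7]
finger_gap: 0.0654
finger_force: 8.0
```

Run:
```python
from h import *
inc((.497,.3413,.26))
```

```text
travel [0.0092 0.0533 0.1437] rot [ 0.0001 -0.0013  0.002 ] rows 2.944658186826851 0.04026559295562918 pos [0.5048 0.2987 0.3749] t 4.97
```

>>> step_arm --increments '[{"travel": [0.006, 0.03, 0], "delta_rot": [0, 0, 0]}, {"travel": [0.01, 0.05, 0.005], "delta_rot": [0, 0, 0]}, {"travel": [0.011, 0.055, 0.03], "delta_rot": [0, 0, 0]}, {"travel": [0.011, 0.055, 0.06], "delta_rot": [0, 0, 0]}, {"travel": [0.011, 0.055, 0.08], "delta_rot": [0, 0, 0]}, {"travel": [0.011, 0.055, 0.09], "delta_rot": [0, 0, 0]}, {"travel": [0.011, 0.055, 0.09], "delta_rot": [0, 0, 0]}, {"travel": [0.011, 0.055, 0.09], "delta_rot": [0, 0, 0]}]'

```text
t: 5.63
ee_pos: [0.4981, 0.3389, 0.3039]
eef_rot: [-0.001, -0.001, 1.0, -0.0]
contact_force: [0.1, -0.5, 0.2]
finger_gap: 0.0651
finger_force: 8.0
```

Run:
```python
from h import *
import pickle
inc((.497,.3413,.24)); c=r.camera_info("wrist"); im=r.snapshot("wrist"); cv2.imwrite("pics/w4.png",im); pickle.dump(c,open("w4.pkl","wb"))
inc((.497,.3413,.24)); s=r.observe(); print(s["contact_force"])
cv2.imwrite("pics/w4c.png",cv2.resize(im[60:260,200:460],None,fx=3,fy=3,interpolation=cv2.INTER_CUBIC))
```

```text
travel [0.0013 0.003  0.0799] rot [-0.0003 -0.0006  0.0007] rows 1.5335765654677935 0.015394153516962944 pos [0.4981 0.3389 0.3039] t 5.63
travel [0.002  0.0028 0.081 ] rot [0.0002 0.0001 0.0005] rows 1.5544578072100514 0.009741678156022277 pos [0.4986 0.339  0.3048] t 5.68
[-0.22334137  0.10643102 -1.01684041]
```

View pics/w4c.png

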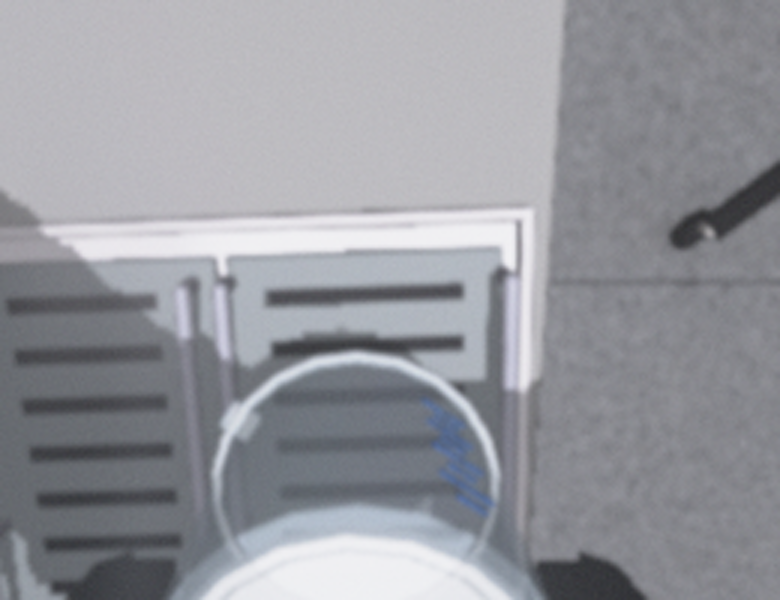

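The close view shows the large beaker's rim at crop x 214-498. The slots of the large row span 266-464 at row 295, and the inner rail edges are at about 232 and 504.

Run:
```python
from h import *
import pickle
c=pickle.load(open("w4.pkl","rb"))
f=lambda u,v,z:ray(c,(200+u/3,60+v/3),z).round(4)
print("rim",f(214,475,.083),f(498,475,.083),"rimfront",f(356,352,.083))
print("slot",f(266,297,.014),f(464,291,.014),f(276,345,.014),f(464,343,.014))
print("rails",f(232,300,.0345),f(504,290,.0345))
print("dark slot M",f(8,305,.014),f(157,300,.014))
```

```text
rim [0.4938 0.3038 0.083 ] [0.4937 0.3724 0.083 ] rimfront [0.4634 0.3381 0.083 ]
slot [0.462  0.3108 0.014 ] [0.4602 0.3709 0.014 ] [0.4769 0.3134 0.014 ] [0.4762 0.3715 0.014 ]
rails [0.4595 0.3032 0.0345] [0.4567 0.3796 0.0345]
dark slot M [0.4645 0.232  0.014 ] [0.4629 0.2775 0.014 ]
```

>>> step_arm --increments '[{"travel": [0, 0.005, 0.01], "delta_rot": [0, 0, 0]}, {"travel": [0, 0.005, 0.03], "delta_rot": [0, 0, 0]}, {"travel": [0, 0.005, 0.05], "delta_rot": [0, 0, 0]}, {"travel": [0, 0.005, 0.063], "delta_rot": [0, 0, 0]}, {"travel": [0, 0.005, 0.069], "delta_rot": [0, 0, 0]}, {"travel": [0, 0.005, 0.073], "delta_rot": [0, 0, 0]}, {"travel": [0, 0.005, 0.077], "delta_rot": [0, 0, 0]}, {"travel": [0, 0.005, 0.077], "delta_rot": [0, 0, 0]}]'

```text
t: 6.35
ee_pos: [0.4986, 0.3428, 0.2428]
eef_rot: [0.0, -0.001, 1.0, 0.0]
contact_force: [0.4, -0.3, -0.2]
finger_gap: 0.0652
finger_force: 8.0
```

>>> step_arm --increments '[{"travel": [0, 0, 0.002], "delta_rot": [0, 0, 0]}, {"travel": [0, 0, 0.004], "delta_rot": [0, 0, 0]}, {"travel": [0, 0, 0.004], "delta_rot": [0, 0, 0]}]'

```text
t: 6.6
ee_pos: [0.4986, 0.3427, 0.2396]
eef_rot: [0.0, -0.001, 1.0, 0.0]
contact_force: [-0.2, -0.2, -0.4]
finger_gap: 0.0652
finger_force: 8.0
```

>>> step_arm --increments '[{"travel": [0, 0, 0.002], "delta_rot": [0, 0, 0]}, {"travel": [0, 0, 0.003], "delta_rot": [0, 0, 0]}, {"travel": [0, 0, 0.003], "delta_rot": [0, 0, 0]}]'

```text
t: 6.85
ee_pos: [0.4986, 0.3427, 0.2373]
eef_rot: [0.0, -0.001, 1.0, 0.0]
contact_force: [-0.9, -0.3, 0.5]
finger_gap: 0.0655
finger_force: 8.0
```

>>> step_arm --increments '[{"travel": [0, 0, 0.001], "delta_rot": [0, 0, 0]}, {"travel": [0, 0, 0.0015], "delta_rot": [0, 0, 0]}, {"travel": [0, 0, 0.0015], "delta_rot": [0, 0, 0]}]'

```text
t: 7.1
ee_pos: [0.4987, 0.3428, 0.237]
eef_rot: [0.0, -0.0, 1.0, 0.0]
contact_force: [-2.4, -2.1, 9.2]
finger_gap: 0.0652
finger_force: 8.0
```

Run:
```python
from h import *
s=r.observe(); print(s["contact_force"],s["ee_pos"])
```

```text
[-2.40661477 -2.13846982  9.21869565] [0.49868465 0.34276387 0.23696834]
```

>>> step_arm --increments '[{"travel": [0, 0, 0], "delta_rot": [0, 0, 0]}, {"travel": [0, 0, 0], "delta_rot": [0, 0, 0]}, {"travel": [0, 0, 0], "delta_rot": [0, 0, 0]}, {"travel": [0, 0, 0], "delta_rot": [0, 0, 0]}]' --gripper 0.95

```text
t: 7.43
ee_pos: [0.4985, 0.3427, 0.2357]
eef_rot: [-0.0, -0.001, 1.0, -0.0]
contact_force: [-0.9, -0.3, 0.7]
finger_gap: 0.0839
finger_force: 0.0
```

>>> step_arm --increments '[{"travel": [0, 0, -0.01], "delta_rot": [0, 0, 0]}, {"travel": [0, 0, -0.04], "delta_rot": [0, 0, 0]}, {"travel": [0, 0, -0.08], "delta_rot": [0, 0, 0]}, {"travel": [0, 0, -0.13], "delta_rot": [0, 0, 0]}, {"travel": [0, 0, -0.16], "delta_rot": [0, 0, 0]}, {"travel": [0, 0, -0.16], "delta_rot": [0, 0, 0]}]'

```text
t: 7.93
ee_pos: [0.5001, 0.3438, 0.3704]
eef_rot: [0.004, -0.0, 1.0, 0.003]
contact_force: [-0.1, 0.1, 0.4]
finger_gap: 0.0837
finger_force: 0.0
```

Run:
```python
from h import *
import pickle
inc((.545,-.049,.365)); c=r.camera_info("wrist"); im=r.snapshot("wrist"); cv2.imwrite("pics/w5.png",im); pickle.dump(c,open("w5.pkl","wb"))
print(proj(c,(.4987,.3428,.104)),proj(c,(.4987,.3428,.012)))
```

```text
travel [-0.0557 -0.4911  0.0042] rot [0.003  0.0039 0.0004] rows 9.48241107507491 0.08238552429772766 pos [0.5001 0.3438 0.3704] t 7.93
[316.27854186 200.3970907 ] [316.30327551 176.28090405]
```

>>> step_arm --increments '[{"travel": [-0.003, -0.04, 0], "delta_rot": [0, 0, 0]}, {"travel": [-0.009, -0.092, 0], "delta_rot": [0, 0, 0]}, {"travel": [-0.015, -0.144, 0], "delta_rot": [0, 0, 0]}, {"travel": [-0.021, -0.196, 0], "delta_rot": [0, 0, 0]}, {"travel": [-0.027, -0.248, 0], "delta_rot": [0, 0, 0]}, {"travel": [-0.033, -0.3, 0], "delta_rot": [0, 0, 0]}, {"travel": [-0.039, -0.352, 0], "delta_rot": [0, 0, 0]}, {"travel": [-0.045, -0.404, 0], "delta_rot": [0, 0, 0]}, {"travel": [-0.05, -0.455, 0], "delta_rot": [0, 0, 0]}, {"travel": [-0.055, -0.491, 0], "delta_rot": [0, 0, 0]}]'

```text
t: 8.82
ee_pos: [0.5421, -0.0543, 0.3629]
eef_rot: [-0.001, 0.001, 1.0, -0.001]
contact_force: [-0.3, 0.2, 0.2]
finger_gap: 0.0832
finger_force: 0.0
```

>>> step_arm --increments '[{"travel": [0, 0, 0], "delta_rot": [0, 0, 0]}, {"travel": [0, 0, 0], "delta_rot": [0, 0, 0]}, {"travel": [0, 0, 0], "delta_rot": [0, 0, 0]}]'

```text
t: 9.07
ee_pos: [0.5426, -0.0491, 0.3631]
eef_rot: [-0.001, -0.001, 1.0, 0.0]
contact_force: [1.2, 0.6, 0.2]
finger_gap: 0.0837
finger_force: 0.0
```

```bash
cat >> h.py <<'E'
def disc(im,c,X,z):
    """brightest disc near projection of X: ellipse centre, size, and its world point at height z"""
    p=proj(c,X); hsv=cv2.cvtColor(im,cv2.COLOR_BGR2HSV); m=((hsv[...,2]>205)&(hsv[...,1]<25)).astype(np.uint8)
    m=cv2.morphologyEx(m,cv2.MORPH_OPEN,cv2.getStructuringElement(2,(7,7)))
    n,l,st,ce=cv2.connectedComponentsWithStats(m); i=1+np.argmin(np.hypot(*(ce[1:]-p).T)-0.01*st[1:,4])
    k=max(cv2.findContours((l==i).astype(np.uint8),0,1)[0],key=len); e=cv2.fitEllipse(cv2.convexHull(k))
    print("pred",p.round(1),"bbox",st[i],"ell",np.round(e[0],1),np.round(e[1],1),"->",ray(c,e[0],z).round(4)); return ray(c,e[0],z)
E
python3 - <<'E'
from h import *
import pickle
disc(cv2.imread("pics/w2.png"),pickle.load(open("w2.pkl","rb")),(.588,-.049,.092),.092)
disc(cv2.imread("pics/w5.png"),pickle.load(open("w5.pkl","rb")),(.4987,.3428,.104),.104)
c=r.camera_info("wrist"); im=r.snapshot("wrist"); cv2.imwrite("pics/w6.png",im); pickle.dump(c,open("w6.pkl","wb"))
X=disc(im,c,(.588,-.049,.076),.076); inc((X[0],X[1],.147+.061))
E
```

```text
pred [323.6 234.2] bbox [ 295  209   58   54 2421] ell [323.6 235.3] [53.5 57.2] -> [ 0.5892 -0.049   0.092 ]
pred [316.3 200.4] bbox [  157     0   211   168 22101] ell [273.4  73.7] [174.4 238. ] -> [0.3973 0.3104 0.104 ]
pred [319.  241.9] bbox [ 295  221   48   45 1654] ell [318.3 243.1] [44.  47.4] -> [ 0.5893 -0.0497  0.076 ]
travel [-0.0585 -0.002   0.194 ] rot [ 0.0005 -0.0006  0.0016] rows 3.8883728960659876 0.029829945398415516 pos [ 0.5427 -0.0484  0.3633] t 9.12
```

>>> step_arm --increments '[{"travel": [-0.03, -0.002, 0.02], "delta_rot": [0, 0, 0]}, {"travel": [-0.058, -0.002, 0.06], "delta_rot": [0, 0, 0]}, {"travel": [-0.058, -0.002, 0.1], "delta_rot": [0, 0, 0]}, {"travel": [-0.058, -0.002, 0.14], "delta_rot": [0, 0, 0]}, {"travel": [-0.058, -0.002, 0.17], "delta_rot": [0, 0, 0]}, {"travel": [-0.058, -0.002, 0.188], "delta_rot": [0, 0, 0]}, {"travel": [-0.058, -0.002, 0.194], "delta_rot": [0, 0, 0]}, {"travel": [-0.058, -0.002, 0.194], "delta_rot": [0, 0, 0]}, {"travel": [-0.058, -0.002, 0.194], "delta_rot": [0, 0, 0]}]'

```text
t: 9.87
ee_pos: [0.5898, -0.0505, 0.2093]
eef_rot: [0.0, -0.001, 1.0, 0.0]
contact_force: [0.7, -0.4, 0.3]
finger_gap: 0.0835
finger_force: 0.0
```

>>> step_arm --increments '[{"travel": [0, 0, 0], "delta_rot": [0, 0, 0]}, {"travel": [0, 0, 0], "delta_rot": [0, 0, 0]}, {"travel": [0, 0, 0], "delta_rot": [0, 0, 0]}, {"travel": [0, 0, 0], "delta_rot": [0, 0, 0]}, {"travel": [0, 0, 0], "delta_rot": [0, 0, 0]}, {"travel": [0, 0, 0], "delta_rot": [0, 0, 0]}, {"travel": [0, 0, 0], "delta_rot": [0, 0, 0]}, {"travel": [0, 0, 0], "delta_rot": [0, 0, 0]}]' --gripper 0.4

```text
t: 10.53
ee_pos: [0.5896, -0.0516, 0.2091]
eef_rot: [0.0, -0.001, 1.0, -0.0]
contact_force: [-1.6, 0.5, 4.9]
finger_gap: 0.0524
finger_force: 8.0
```

>>> step_arm --increments '[{"travel": [0, 0, -0.01], "delta_rot": [0, 0, 0]}, {"travel": [0, 0, -0.025], "delta_rot": [0, 0, 0]}, {"travel": [0, 0, -0.045], "delta_rot": [0, 0, 0]}, {"travel": [0, 0, -0.07], "delta_rot": [0, 0, 0]}, {"travel": [0, 0, -0.095], "delta_rot": [0, 0, 0]}, {"travel": [0, 0, -0.12], "delta_rot": [0, 0, 0]}, {"travel": [0, 0, -0.145], "delta_rot": [0, 0, 0]}, {"travel": [0, 0, -0.17], "delta_rot": [0, 0, 0]}, {"travel": [0, 0, -0.19], "delta_rot": [0, 0, 0]}, {"travel": [0, 0, -0.2], "delta_rot": [0, 0, 0]}]'

```text
t: 11.37
ee_pos: [0.5898, -0.0517, 0.3719]
eef_rot: [0.002, -0.0, 1.0, -0.0]
contact_force: [1.2, 0.1, -0.4]
finger_gap: 0.0523
finger_force: 8.0
```

Run:
```python
from h import *
import pickle
im=r.snapshot("side"); cv2.imwrite("pics/s7.png",im); c=r.camera_info("side")
a=im[120:300,190:420]; t=r.snapshot("top"); cv2.imwrite("pics/t7.png",t)
cv2.imwrite("pics/st7.png",np.hstack([cv2.resize(a,None,fx=2,fy=2),cv2.resize(t[110:290,185:385][:, :170],None,fx=2,fy=2)]))
print("small base px", proj(c,(.589,-.05,.03)))
inc((.503,.2545,.37))
```

```text
small base px [300.18356261 189.08978338]
travel [0.108  0.3828 0.0004] rot [-0.0001  0.0016  0.0005] rows 7.631588419112737 0.027661491524853747 pos [ 0.5898 -0.0517  0.3706] t 11.47
```

View pics/st7.png

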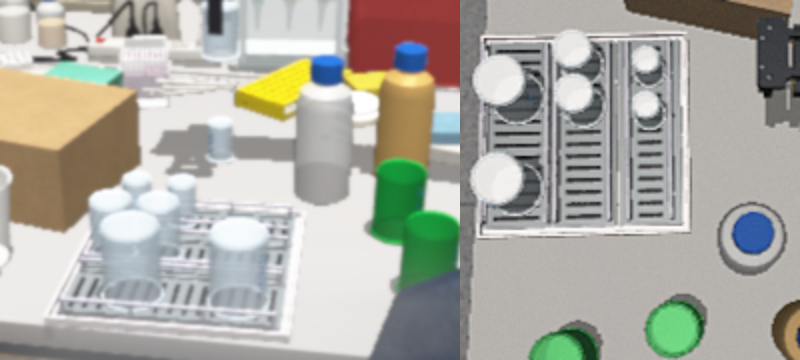

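The picture shows the large beaker upright at the near end of its row, at (240,265) in the side inset. The small beaker stands alone on the bench at (220,140), so the medium one came off cleanly.

>>> step_arm --increments '[{"travel": [0.004, 0.015, 0], "delta_rot": [0, 0, 0]}, {"travel": [0.013, 0.045, 0], "delta_rot": [0, 0, 0]}, {"travel": [0.025, 0.09, 0], "delta_rot": [0, 0, 0]}, {"travel": [0.038, 0.137, 0], "delta_rot": [0, 0, 0]}, {"travel": [0.052, 0.185, 0], "delta_rot": [0, 0, 0]}, {"travel": [0.065, 0.233, 0], "delta_rot": [0, 0, 0]}, {"travel": [0.078, 0.28, 0], "delta_rot": [0, 0, 0]}, {"travel": [0.091, 0.325, 0], "delta_rot": [0, 0, 0]}, {"travel": [0.102, 0.364, 0], "delta_rot": [0, 0, 0]}, {"travel": [0.108, 0.384, 0], "delta_rot": [0, 0, 0]}]'

```text
t: 12.3
ee_pos: [0.4994, 0.2609, 0.3674]
eef_rot: [-0.002, -0.004, 1.0, 0.001]
contact_force: [0.2, 0.8, -0.6]
finger_gap: 0.0525
finger_force: 8.0
```

>>> step_arm --increments '[{"travel": [0, 0, 0], "delta_rot": [0, 0, 0]}, {"travel": [0, 0, 0.02], "delta_rot": [0, 0, 0]}, {"travel": [0, 0, 0.05], "delta_rot": [0, 0, 0]}, {"travel": [0, 0, 0.075], "delta_rot": [0, 0, 0]}, {"travel": [0, 0, 0.085], "delta_rot": [0, 0, 0]}, {"travel": [0, 0, 0.085], "delta_rot": [0, 0, 0]}, {"travel": [0, 0, 0.085], "delta_rot": [0, 0, 0]}]'

```text
t: 12.88
ee_pos: [0.5026, 0.2551, 0.3005]
eef_rot: [-0.0, -0.0, 1.0, -0.0]
contact_force: [-0.2, 0.3, -0.1]
finger_gap: 0.0526
finger_force: 8.0
```

```bash
cat >> h.py <<'E'
def slots(im,c,y,z=.012):
    g=cv2.cvtColor(im,cv2.COLOR_BGR2GRAY); bh=cv2.morphologyEx(g,cv2.MORPH_BLACKHAT,np.ones((11,3),np.uint8))
    n,l,st,ce=cv2.connectedComponentsWithStats((bh>15).astype(np.uint8))
    for s,e in zip(st[1:],ce[1:]):
        a=ray(c,(s[0]-.5,e[1]),z);b=ray(c,(s[0]+s[2]-.5,e[1]),z)
        if abs(a[1]+b[1]-2*y)<.03 and .44<a[0]<.56 and .02<b[1]-a[1]<.07: print(s[:4],"x %.4f y %.4f len %.4f"%(a[0],(a[1]+b[1])/2,b[1]-a[1]))
E
python3 - <<'E'
from h import *
import pickle
inc((.503,.2555,.221)); c=r.camera_info("wrist"); im=r.snapshot("wrist"); cv2.imwrite("pics/w8.png",im); pickle.dump(c,open("w8.pkl","wb"))
slots(im,c,.2555);
E
```

```text
travel [-0.0006  0.0006  0.0994] rot [-0.0004 -0.0005  0.0003] rows 1.9067669361433852 0.011568346813556164 pos [0.5026 0.2551 0.3005] t 12.88
[323 132  28   3] x 0.4434 y 0.2701 len 0.0247
[292 153  53   9] x 0.4642 y 0.2537 len 0.0480
[293 170  52   9] x 0.4804 y 0.2541 len 0.0480
[295 181  50  15] x 0.4946 y 0.2551 len 0.0469
[297 205  47   7] x 0.5124 y 0.2556 len 0.0449
[298 220  46   6] x 0.5284 y 0.2561 len 0.0447
[299 236  45   5] x 0.5440 y 0.2566 len 0.0445
```

>>> step_arm --increments '[{"travel": [0, 0, 0.015], "delta_rot": [0, 0, 0]}, {"travel": [0, 0, 0.04], "delta_rot": [0, 0, 0]}, {"travel": [0, 0, 0.065], "delta_rot": [0, 0, 0]}, {"travel": [0, 0, 0.082], "delta_rot": [0, 0, 0]}, {"travel": [0, 0, 0.09], "delta_rot": [0, 0, 0]}, {"travel": [0, 0, 0.094], "delta_rot": [0, 0, 0]}, {"travel": [0, 0, 0.096], "delta_rot": [0, 0, 0]}, {"travel": [0, 0, 0.096], "delta_rot": [0, 0, 0]}]'

```text
t: 13.6
ee_pos: [0.503, 0.2556, 0.2244]
eef_rot: [0.0, -0.001, 1.0, 0.0]
contact_force: [-0.6, 0.2, -0.6]
finger_gap: 0.0528
finger_force: 8.0
```

>>> step_arm --increments '[{"travel": [0, 0, 0.001], "delta_rot": [0, 0, 0]}, {"travel": [0, 0, 0.0025], "delta_rot": [0, 0, 0]}, {"travel": [0, 0, 0.0025], "delta_rot": [0, 0, 0]}]'

```text
t: 13.85
ee_pos: [0.5028, 0.2556, 0.2223]
eef_rot: [0.0, -0.001, 1.0, 0.0]
contact_force: [-0.2, -0.2, -0.2]
finger_gap: 0.0525
finger_force: 8.0
```

>>> step_arm --increments '[{"travel": [0, 0, 0.001], "delta_rot": [0, 0, 0]}, {"travel": [0, 0, 0.0018], "delta_rot": [0, 0, 0]}, {"travel": [0, 0, 0.0018], "delta_rot": [0, 0, 0]}]'

```text
t: 14.1
ee_pos: [0.5028, 0.2556, 0.2211]
eef_rot: [0.0, -0.001, 1.0, 0.0]
contact_force: [-1.2, -1.7, 6.1]
finger_gap: 0.0527
finger_force: 8.0
```

>>> step_arm --increments '[{"travel": [0, 0, 0], "delta_rot": [0, 0, 0]}, {"travel": [0, 0, 0], "delta_rot": [0, 0, 0]}, {"travel": [0, 0, 0], "delta_rot": [0, 0, 0]}, {"travel": [0, 0, 0], "delta_rot": [0, 0, 0]}]' --gripper 0.72

```text
t: 14.43
ee_pos: [0.5026, 0.2555, 0.2204]
eef_rot: [-0.0, -0.001, 1.0, -0.0]
contact_force: [0.0, 0.6, 0.1]
finger_gap: 0.0634
finger_force: 0.0
```

>>> step_arm --increments '[{"travel": [0, 0, -0.01], "delta_rot": [0, 0, 0]}, {"travel": [0, 0, -0.04], "delta_rot": [0, 0, 0]}, {"travel": [0, 0, -0.08], "delta_rot": [0, 0, 0]}, {"travel": [0, 0, -0.13], "delta_rot": [0, 0, 0]}, {"travel": [0, 0, -0.175], "delta_rot": [0, 0, 0]}, {"travel": [0, 0, -0.175], "delta_rot": [0, 0, 0]}]'

```text
t: 14.93
ee_pos: [0.5047, 0.2566, 0.3681]
eef_rot: [0.005, -0.0, 1.0, 0.003]
contact_force: [0.8, 1.0, 0.2]
finger_gap: 0.0635
finger_force: 0.0
```

Run:
```python
from h import *
inc((.545,-.0495,.36))
```

```text
travel [-0.05   -0.3827  0.0084] rot [0.0029 0.005  0.0004] rows 7.406200810510151 0.09706658993959053 pos [0.5047 0.2566 0.3681] t 14.93
```

>>> step_arm --increments '[{"travel": [-0.005, -0.04, 0], "delta_rot": [0, 0, 0]}, {"travel": [-0.012, -0.09, 0], "delta_rot": [0, 0, 0]}, {"travel": [-0.019, -0.14, 0], "delta_rot": [0, 0, 0]}, {"travel": [-0.026, -0.19, 0], "delta_rot": [0, 0, 0]}, {"travel": [-0.033, -0.24, 0], "delta_rot": [0, 0, 0]}, {"travel": [-0.04, -0.29, 0], "delta_rot": [0, 0, 0]}, {"travel": [-0.046, -0.34, 0], "delta_rot": [0, 0, 0]}, {"travel": [-0.051, -0.382, 0], "delta_rot": [0, 0, 0]}, {"travel": [-0.051, -0.382, 0], "delta_rot": [0, 0, 0]}, {"travel": [-0.051, -0.382, 0], "delta_rot": [0, 0, 0]}]'

```text
t: 15.77
ee_pos: [0.5437, -0.0524, 0.3608]
eef_rot: [0.0, 0.002, 1.0, -0.0]
contact_force: [0.8, 1.1, 0.4]
finger_gap: 0.0634
finger_force: 0.0
```

>>> step_arm --increments '[{"travel": [0, 0, 0], "delta_rot": [0, 0, 0]}, {"travel": [0, 0, 0], "delta_rot": [0, 0, 0]}]'

```text
t: 15.93
ee_pos: [0.5437, -0.0483, 0.3605]
eef_rot: [-0.0, -0.002, 1.0, 0.0]
contact_force: [-1.0, 0.9, -0.3]
finger_gap: 0.0635
finger_force: 0.0
```

Run:
```python
from h import *
import pickle
c=r.camera_info("wrist"); im=r.snapshot("wrist"); cv2.imwrite("pics/w9.png",im); pickle.dump(c,open("w9.pkl","wb"))
X=disc(im,c,(.589,-.05,.060),.060); inc((X[0],X[1],.147+.044))
```

```text
pred [317.2 235.7] bbox [302 221  33  30 759] ell [317.8 236.3] [29.7 32.5] -> [ 0.5896 -0.0494  0.06  ]
travel [-0.0573 -0.0018  0.2119] rot [ 0.0004 -0.      0.0019] rows 4.211315128737472 0.03289591524813801 pos [ 0.5438 -0.0482  0.3605] t 15.98
```

>>> step_arm --increments '[{"travel": [-0.03, -0.0015, 0.02], "delta_rot": [0, 0, 0]}, {"travel": [-0.057, -0.0015, 0.06], "delta_rot": [0, 0, 0]}, {"travel": [-0.057, -0.0015, 0.105], "delta_rot": [0, 0, 0]}, {"travel": [-0.057, -0.0015, 0.15], "delta_rot": [0, 0, 0]}, {"travel": [-0.057, -0.0015, 0.185], "delta_rot": [0, 0, 0]}, {"travel": [-0.057, -0.0015, 0.205], "delta_rot": [0, 0, 0]}, {"travel": [-0.057, -0.0015, 0.211], "delta_rot": [0, 0, 0]}, {"travel": [-0.057, -0.0015, 0.211], "delta_rot": [0, 0, 0]}, {"travel": [-0.057, -0.0015, 0.211], "delta_rot": [0, 0, 0]}]'

```text
t: 16.73
ee_pos: [0.59, -0.0504, 0.1926]
eef_rot: [0.001, -0.001, 1.0, 0.0]
contact_force: [-0.1, -0.2, -0.1]
finger_gap: 0.0634
finger_force: 0.0
```

>>> step_arm --increments '[{"travel": [0, 0, 0], "delta_rot": [0, 0, 0]}, {"travel": [0, 0, 0], "delta_rot": [0, 0, 0]}, {"travel": [0, 0, 0], "delta_rot": [0, 0, 0]}, {"travel": [0, 0, 0], "delta_rot": [0, 0, 0]}, {"travel": [0, 0, 0], "delta_rot": [0, 0, 0]}, {"travel": [0, 0, 0], "delta_rot": [0, 0, 0]}, {"travel": [0, 0, 0], "delta_rot": [0, 0, 0]}, {"travel": [0, 0, 0], "delta_rot": [0, 0, 0]}]' --gripper 0.25

```text
t: 17.4
ee_pos: [0.5898, -0.0512, 0.1925]
eef_rot: [0.001, -0.001, 1.0, 0.0]
contact_force: [-1.3, -0.1, 7.3]
finger_gap: 0.0378
finger_force: 8.0
```

Run:
```python
from h import *
inc((.500,.1685,.353))
```

```text
travel [ 0.1117  0.2748 -0.2008] rot [0.     0.0005 0.0005] rows 6.871516743659434 0.01215298224804178 pos [ 0.5898 -0.0512  0.1925] t 17.4
```

>>> step_arm --increments '[{"travel": [0, 0, -0.01], "delta_rot": [0, 0, 0]}, {"travel": [0, 0, -0.03], "delta_rot": [0, 0, 0]}, {"travel": [0, 0, -0.06], "delta_rot": [0, 0, 0]}, {"travel": [0, 0, -0.095], "delta_rot": [0, 0, 0]}, {"travel": [0, 0, -0.13], "delta_rot": [0, 0, 0]}, {"travel": [0, 0, -0.165], "delta_rot": [0, 0, 0]}, {"travel": [0, 0, -0.19], "delta_rot": [0, 0, 0]}, {"travel": [0, 0, -0.2], "delta_rot": [0, 0, 0]}, {"travel": [0, 0, -0.2], "delta_rot": [0, 0, 0]}]'

```text
t: 18.15
ee_pos: [0.5899, -0.0513, 0.3538]
eef_rot: [0.002, -0.0, 1.0, -0.0]
contact_force: [-0.7, 0.3, -0.9]
finger_gap: 0.0373
finger_force: 8.0
```

>>> step_arm --increments '[{"travel": [0.006, 0.015, 0], "delta_rot": [0, 0, 0]}, {"travel": [0.018, 0.045, 0], "delta_rot": [0, 0, 0]}, {"travel": [0.036, 0.09, 0], "delta_rot": [0, 0, 0]}, {"travel": [0.054, 0.135, 0], "delta_rot": [0, 0, 0]}, {"travel": [0.072, 0.18, 0], "delta_rot": [0, 0, 0]}, {"travel": [0.088, 0.22, 0], "delta_rot": [0, 0, 0]}, {"travel": [0.102, 0.252, 0], "delta_rot": [0, 0, 0]}, {"travel": [0.11, 0.27, 0], "delta_rot": [0, 0, 0]}, {"travel": [0.112, 0.275, 0], "delta_rot": [0, 0, 0]}, {"travel": [0.112, 0.275, 0], "delta_rot": [0, 0, 0]}]'

```text
t: 18.98
ee_pos: [0.4982, 0.1701, 0.3503]
eef_rot: [-0.001, -0.002, 1.0, -0.0]
contact_force: [0.6, -0.1, -0.1]
finger_gap: 0.0375
finger_force: 8.0
```

>>> step_arm --increments '[{"travel": [0, 0, 0], "delta_rot": [0, 0, 0]}, {"travel": [0, 0, 0.02], "delta_rot": [0, 0, 0]}, {"travel": [0, 0, 0.05], "delta_rot": [0, 0, 0]}, {"travel": [0, 0, 0.075], "delta_rot": [0, 0, 0]}, {"travel": [0, 0, 0.085], "delta_rot": [0, 0, 0]}, {"travel": [0, 0, 0.085], "delta_rot": [0, 0, 0]}, {"travel": [0, 0, 0.085], "delta_rot": [0, 0, 0]}]'

```text
t: 19.57
ee_pos: [0.5, 0.1677, 0.2837]
eef_rot: [-0.0, 0.0, 1.0, -0.0]
contact_force: [-0.4, -0.1, 0.3]
finger_gap: 0.0377
finger_force: 8.0
```

Run:
```python
from h import *
import pickle
inc((.5,.1685,.2045)); c=r.camera_info("wrist"); im=r.snapshot("wrist"); cv2.imwrite("pics/w10.png",im); pickle.dump(c,open("w10.pkl","wb"))
slots(im,c,.1685)
cv2.imwrite("pics/w10c.png",cv2.resize(im[90:300,190:450],None,fx=2.8,fy=2.8,interpolation=cv2.INTER_CUBIC))
```

```text
travel [-0.     0.001  0.099] rot [-0.0003 -0.0002 -0.0003] rows 1.9001269215725087 0.0071778666286313264 pos [0.5    0.1677 0.2837] t 19.57
[299 162  39   9] x 0.4673 y 0.1665 len 0.0334
[301 181  37   8] x 0.4833 y 0.1673 len 0.0323
[302 199  37   7] x 0.4994 y 0.1682 len 0.0330
[304 217  24   5] x 0.5159 y 0.1641 len 0.0218
[304 233  34   5] x 0.5315 y 0.1687 len 0.0314
[305 248  33   6] x 0.5475 y 0.1691 len 0.0311
```

View pics/w10c.png

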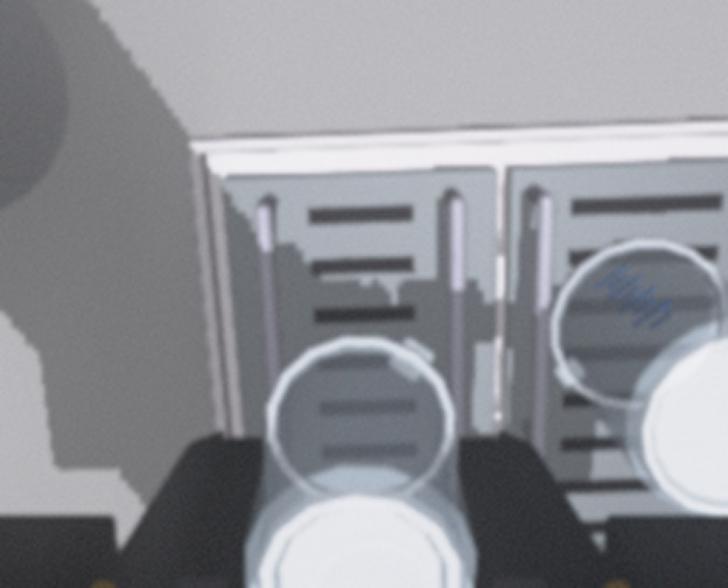

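The small beaker hovers centred over its slots (crop x 268-455, slots centred near 366). The medium beaker stands in its row at the right, between the rails.

>>> step_arm --increments '[{"travel": [0, 0, 0.015], "delta_rot": [0, 0, 0]}, {"travel": [0, 0, 0.04], "delta_rot": [0, 0, 0]}, {"travel": [0, 0, 0.065], "delta_rot": [0, 0, 0]}, {"travel": [0, 0, 0.082], "delta_rot": [0, 0, 0]}, {"travel": [0, 0, 0.091], "delta_rot": [0, 0, 0]}, {"travel": [0, 0, 0.095], "delta_rot": [0, 0, 0]}, {"travel": [0, 0, 0.097], "delta_rot": [0, 0, 0]}, {"travel": [0, 0, 0.097], "delta_rot": [0, 0, 0]}]'

```text
t: 20.28
ee_pos: [0.5, 0.1688, 0.2068]
eef_rot: [0.001, -0.0, 1.0, 0.0]
contact_force: [0.7, 0.1, 0.3]
finger_gap: 0.0372
finger_force: 8.0
```

>>> step_arm --increments '[{"travel": [0, 0, 0.001], "delta_rot": [0, 0, 0]}, {"travel": [0, 0, 0.002], "delta_rot": [0, 0, 0]}, {"travel": [0, 0, 0.002], "delta_rot": [0, 0, 0]}]'

```text
t: 20.53
ee_pos: [0.4997, 0.1688, 0.2049]
eef_rot: [0.0, -0.001, 1.0, 0.0]
contact_force: [0.3, -0.3, -0.8]
finger_gap: 0.0379
finger_force: 8.0
```

>>> step_arm --increments '[{"travel": [0, 0, 0.001], "delta_rot": [0, 0, 0]}, {"travel": [0, 0, 0.0015], "delta_rot": [0, 0, 0]}, {"travel": [0, 0, 0.0015], "delta_rot": [0, 0, 0]}]'

```text
t: 20.78
ee_pos: [0.4998, 0.1688, 0.2041]
eef_rot: [0.0, -0.001, 1.0, 0.0]
contact_force: [-1.9, 0.4, 7.2]
finger_gap: 0.0377
finger_force: 8.0
```

Contact felt. Release the small beaker and withdraw.

>>> step_arm --increments '[{"travel": [0, 0, 0], "delta_rot": [0, 0, 0]}, {"travel": [0, 0, 0], "delta_rot": [0, 0, 0]}, {"travel": [0, 0, 0], "delta_rot": [0, 0, 0]}, {"travel": [0, 0, 0], "delta_rot": [0, 0, 0]}]' --gripper 0.56

```text
t: 21.12
ee_pos: [0.4995, 0.1687, 0.2032]
eef_rot: [-0.0, -0.001, 1.0, -0.0]
contact_force: [0.4, -0.0, -0.4]
finger_gap: 0.0493
finger_force: 0.0
```

>>> step_arm --increments '[{"travel": [0, 0, -0.01], "delta_rot": [0, 0, 0]}, {"travel": [0, 0, -0.04], "delta_rot": [0, 0, 0]}, {"travel": [0, 0, -0.08], "delta_rot": [0, 0, 0]}, {"travel": [0, 0, -0.13], "delta_rot": [0, 0, 0]}, {"travel": [0, 0, -0.18], "delta_rot": [0, 0, 0]}, {"travel": [0, 0, -0.22], "delta_rot": [0, 0, 0]}]'

```text
t: 21.62
ee_pos: [0.4995, 0.1686, 0.3827]
eef_rot: [0.001, -0.001, 1.0, 0.0]
contact_force: [1.1, 0.9, -0.3]
finger_gap: 0.0493
finger_force: 0.0
```

>>> step_arm --increments '[{"travel": [0, -0.05, -0.03], "delta_rot": [0, 0, 0]}, {"travel": [0, -0.1, -0.03], "delta_rot": [0, 0, 0]}, {"travel": [0, -0.15, -0.03], "delta_rot": [0, 0, 0]}, {"travel": [0, -0.2, -0.03], "delta_rot": [0, 0, 0]}, {"travel": [0, -0.25, -0.03], "delta_rot": [0, 0, 0]}, {"travel": [0, -0.25, -0.03], "delta_rot": [0, 0, 0]}, {"travel": [0, -0.25, -0.03], "delta_rot": [0, 0, 0]}]'

```text
t: 22.2
ee_pos: [0.4994, -0.0339, 0.4038]
eef_rot: [0.0, 0.002, 1.0, -0.0]
contact_force: [0.9, 1.9, -0.6]
finger_gap: 0.0492
finger_force: 0.0
```

Run:
```python
from h import *
s=r.snapshot("side"); t=r.snapshot("top")
cv2.imwrite("pics/fin.png",np.hstack([cv2.resize(s[180:300,210:350],(420,360)),cv2.resize(t[115:235,185:305],(360,360),interpolation=2)]))
c=r.camera_info("top")
for n,X,z in (("L",(.4987,.3428,.104),.104),("M",(.5028,.2555,.088),.088),("S",(.4998,.1688,.072),.072)): disc(t,c,X,z)
print(r.observe()["t"],r.observe()["qd"].round(3).max())
```

```text
pred [202.  198.9] bbox [191 187  25  25 471] ell [202.8 198.6] [24.1 24.6] -> [0.4995 0.3411 0.104 ]
pred [240.4 198.7] bbox [232 190  19  19 260] ell [241.1 198.9] [17.8 18.2] -> [0.5023 0.2537 0.088 ]
pred [277.  201.2] bbox [272 195  12  13 117] ell [277.4 201.3] [11.7 11.9] -> [0.4996 0.1676 0.072 ]
22.3 0.005
```

View pics/fin.png

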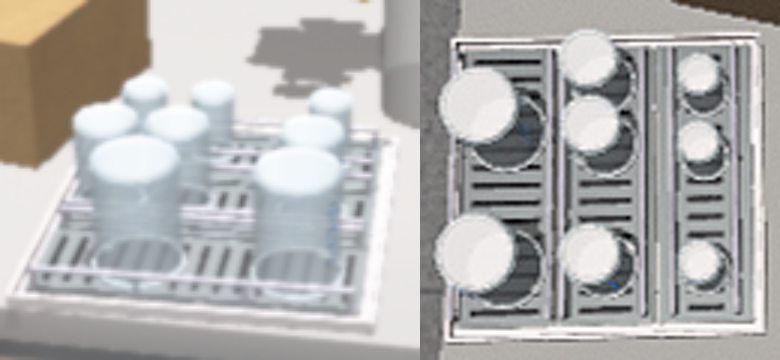

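All three beakers stand upright between their own rails at the near ends of their rows, the drying ones are undisturbed, and the arm is clear.

```bash
python3 -c "
from workcell import r
print(r.close_job())"
```

```text
the job is handed in; nothing more can be done
None
```

I handed the job in at about 22 s: by the final pictures, the three nested beakers stand mouth-down in the free ends of their own rows and the drying beakers still stand. No verdict came back, and I did not re-measure the timer and dishes at the end.

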